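Take the press lever out of its spring clips

TASK

Take the badge press's pull lever, the round bar with a ball on one end, and snap it straight forward, the way the clips open towards the robot, out of its two spring clips. Then lay it down, centred, in the two notches of the empty cradle and let go. Leave the plain bar without a ball in its own clips.

Things in the scene. Friction and masses are not known exactly. Their poses are not given: they have to be found in the camera images.
- lever: Pull lever: level bright steel round bar, 16 mm in diameter, 240 mm long in all, black 30 mm ball on its +y end, 0.15-0.26 kg. Origin: on the bar's axis, midway between its clips (110 mm from the plain end, 115 mm from the ball's centre). Own y: along the bar, to the ball; x starts as the stand's x. Grip from above about the origin: 80 mm of bar between the clips is bare, with 40 mm of air round it.
- lever_stand: The lever's stand, fixed: black base 90 x 150 x 12 mm and two posts, each with a 14 mm wide steel C clip, at own y = -50 and +50 mm. Origin: on the table, below the bar. Clips hold the bar along own y, axis 100 mm up, and reach 16 mm above and below it; posts stand behind (+x), 115 mm high. Mouths face own -x, roughly to the robot: a level pull of 6 to 13 N that way snaps the bar out, clear after 30 mm.
- rod: Plain steel bar, 16 mm in diameter, 170 mm long, no ball, held likewise 100 mm above the table in a second stand just like the lever's. Not wanted: leave it clipped. Origin: its middle; own y axis along the bar.
- cradle: Empty pale wooden cradle, fixed: base 80 x 140 x 10 mm, two V notches (90 degrees, open upwards, 45 mm wide at the top, 59 mm above the table) at own y = -50 and +50 mm, each 12 mm long. Origin: on the table, centre of the base. The bar laid in both notches lies along own y (either way round), its axis 48 mm up, straight over the origin. 88 mm of finger room between the notches.
Not all that is in view belongs to the job. What is shaped like the lever but yellow is not meant.

How it is judged:
On the way:
1. the lever is out of both clips, drawn forward: more than 30 mm in front of its place in the clips, and still within 25 mm of the clips' height and 40 mm sideways (x of lever in the frame of lever_stand below -0.03 m and z of lever in the frame of lever_stand between 0.075 and 0.125 m and y of lever in the frame of lever_stand between -0.04 and 0.04 m and angle between the y axis of lever and the y axis of lever_stand, either way round below 0.4 rad), for 0.05 s.
At the end, for the whole second after the job is handed in: The lever lies at rest in both notches of the cradle: its middle within 30 mm of the cradle's middle along the notches and 10 mm across, its axis 42 to 54 mm above the table and within 0.15 rad of the line of the notches; the plain bar is still in its clips, within 12 mm of where it was (x of lever in the frame of cradle between -0.01 and 0.01 m and y of lever in the frame of cradle between -0.03 and 0.03 m and z of lever in the frame of cradle between 0.042 and 0.054 m and angle between the y axis of lever and the y axis of cradle, either way round below 0.15 rad and linear speed of lever below 0.02 m/s and distance of rod from where it was at the start of the episode below 0.012 m); the robot touches nothing.
It fails at once if the plain bar is pulled or knocked out of its place (moved more than 25 mm) (distance of rod from where it was at the start of the episode above 0.025 m).
It also fails if it takes over 38 s, if anything falls off the work surface, if the arm or the gripper's body presses on something with over 40 N, if the wrist force passes 120 N, or if a joint passes its speed limit or range.

ROBOT

A 6-joint arm with a two-finger parallel gripper is mounted at the origin on the work surface. World frame = base frame: x ahead of the robot, y to its left, z up, the work surface at z = 0. Lengths are in m, angles in rad, forces in N, time in s.
With the tool pointing down it reaches from about 0.35 to 0.975 m from the base axis. Payload 4.9 kg.
Tool frame: the origin (TCP) lies between the finger pads; the fingertips stand 14 mm ahead of it and the grasp point (between the pads) lies 5 mm behind it (manip.tcp_to_tips is the distance from the TCP to the fingertips, in m); z points along the fingers, y is the line along which they close (so a half turn about z gives the same grasp; the last joint's range is limited). The gripper opens to 85 mm and grips with 20 to 120 N. Pads are 22 mm wide; open, the fingers measure 114 mm over their backs; the gripper's body (76 mm by 85 mm) begins 54 mm behind the grasp point. The pads swing forward as they close: fully open they stand 13 mm farther back than shut.
Start: joints at [-1.329, 0.053, 1.613, -0, 1.476, -0.119], TCP at [0.221, -0.585, 0.245] pointing down, gripper open.
Joint ranges: [-3.01, 3.01], [-1.01, 2.22], [0.06, 2.58], [-1.02, 4.17], [0.09, 2.62], [-3.14, 3.14]. Speed limits (rad/s): [2.57, 2.57, 3.14, 3.14, 3.14, 3.14].

INTERFACE

Orientations are given as a unit quaternion [w, x, y, z].
In Python, from plant import manip gives the robot as it stands.
- The arm moves only by the tool servo_tool, never from a script. Its argument "moves" is a list that holds one entry, the list of rows, each a list of 7 numbers: the shift along the tool's x, y, z in mm, then the turn, a rotation vector about the tool's x, y, z in degrees, then the finger opening in mm, from 0 to 85.4. In form: [[[x, y, z, ax, ay, az, fingers], ...]]. A call has 1 to 12 rows; each row shifts and turns the commanded pose from where the row before left it, along the tool's axes as they then stand; what a row does not reach is not made up. A row lasts 1/8 s, in which the tool goes at most 62.5 mm and 10.7 degrees, less where a joint would pass 70% of its speed; a pose out of reach is approached as far as the arm can. A call with a gripper value outside its range is refused whole. The fingers move at their own pace and stop on an object; the grip force is fixed at half the most. Time passes only in rows, so rows that do not move let the fingers close. It gives the time, the measured TCP pose, the force, the opening and the grip force at its end, in the units of the state.
- manip.state(): the state, without advancing time (a new reading comes with each control period).
- manip.grab_frame(name): name is "scene" or "side" or "wrist"; returns a dict with "image" (420x560x3 uint8, blue, green, red), "mtx" (3x3 intrinsics, pixels), "dist_coeffs" ([k1, k2, p1, p2, k3] as OpenCV has them; the pictures are not rectified), "eye" and "rotation" of the camera in the world. Camera axes: x right, y down, z forward; pixel columns grow to the right and rows downward; lengths in m; the calibration is good to about 2 mm. A picture is of the moment at which its call begins. There is no depth.
- manip.job_done(): hands the job in; it is judged then, once.
The state is a dict: "time": time; "joint_pos": joint angles; "joint_vel": joint speeds; "joint_efforts": joint torques, N m; "tool_pos": TCP position; "tool_rot": TCP orientation; "contact_force": force on the tool from outside, world axes, zero at the start; "ft_torque": the same for the moment, N m; "gripper_width": opening from 0.0 (shut) to 1.0 (fully open); "grasp_force": force on a finger pad.
Only numpy, scipy, OpenCV 4.12 (cv2) and the standard library are available. Lean on these libraries where they do the work, as an engineer would, in place of code of your own. Each camera call takes 0.05 s, during which the arm holds its last target. There are 200 camera calls.

## Working session

There is one attempt and no reset: what is moved stays moved. The work goes in short steps, Python scripts to look and compute and a tool call to move; the robot and the scene stay as the last step left them, time stands still between calls to the robot, and variables do not carry over. Pictures are saved under pics/ and viewed, at most 10 in all, crops included, and the job is handed in when it is done.

Besides the shell and the picture viewer there is one more tool, called by a JSON object that holds its "op" and its "data". servo_tool: Moves the arm, as the interface text tells. Its arguments: {"type":"object","properties":{"moves":{"type":"array"}},"required":["moves"]}

```bash
mkdir -p pics; cat > h.py <<'E'
import numpy as np, cv2
from plant import manip
def grab(n,fn=None):
    f=manip.grab_frame(n)
    np.savez('f_%s.npz'%(fn or n),**{k:np.array(v) for k,v in f.items()})
    if fn: cv2.imwrite('pics/%s.png'%fn,np.array(f['image']))
    return f
def rays(f,uv):
    uv=np.array(uv,float).reshape(-1,1,2)
    p=cv2.undistortPoints(uv,np.array(f['mtx'],float),np.array(f['dist_coeffs'],float)).reshape(-1,2)
    d=np.c_[p,np.ones(len(p))]@np.array(f['rotation']).T
    return np.array(f['eye']),d/np.linalg.norm(d,axis=1)[:,None]
def onz(f,uv,z):
    e,d=rays(f,uv); return e+d*((z-e[2])/d[:,2])[:,None]
def tri(obs):
    A=0;b=0
    R=[]
    for f,uv in obs:
        e,d=rays(f,uv);P=np.eye(3)-np.outer(d[0],d[0]);A=A+P;b=b+P@e;R.append((P,e))
    x=np.linalg.solve(A,b);return x,[1000*np.linalg.norm(P@(x-e)) for P,e in R]
E
python3 - <<'E'
from h import *
for n in('scene','side'):
    f=grab(n,n+'0');print(n,f['eye'],np.array(f['rotation']).round(2).tolist(),f['mtx'][0][0])
f=grab('wrist','wrist0')
s=manip.state();print(s['time'],s['tool_pos'],s['tool_rot'],f['eye'],np.array(f['rotation']).round(2).tolist(),manip.tcp_to_tips)
E
```

```text
scene [0.83489154 0.71034752 0.58771982] [-0.11, 0.22, 0.85, -0.47] 421.12876731834956
side [ 0.31734359 -0.52929293  0.55132435] [-0.43, 0.89, -0.11, 0.04] 406.1777025382123
0.15 [ 0.22051234 -0.58430793  0.24430631] [-8.26512740e-04  9.83775173e-01  1.79403801e-01 -5.31163498e-05] [ 0.28791339 -0.55828526  0.37381192] [0.12, 0.81, -0.56, -0.08] 0.014
```

View pics/scene0.png

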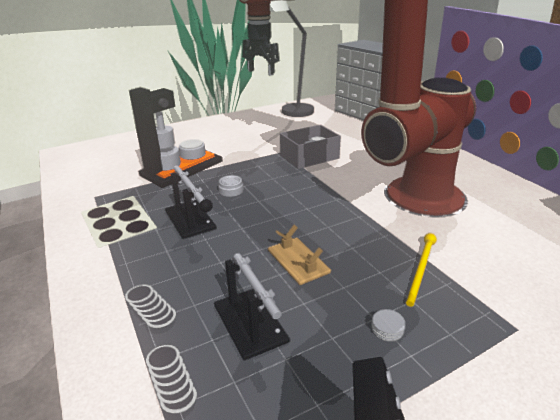

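View pics/side0.png

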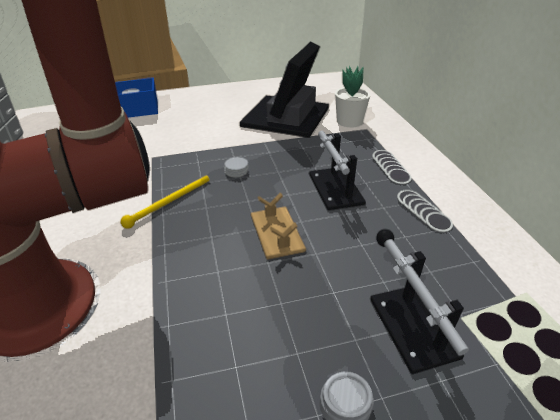

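The scene view shows the lever (bar 172,168 → ball 206,205) on the far stand and the plain rod at (237,257)-(276,312). The cradle is at (298,257) and the yellow decoy at (422,268). In the side view the lever's ball is at (386,236) and its plain end near (460,350), with the cradle notches at (270,208) and (284,238).

I'll enlarge the lever and cradle in both views to get accurate pixels.

```bash
sed -i "s/np.array(f\['rotation'\]).T/RM(f).T/; 2a from scipy.spatial.transform import Rotation as Ro\ndef RM(f):\n    q=np.array(f['rotation'],float); return Ro.from_quat(q[[1,2,3,0]]).as_matrix()" h.py
python3 - <<'E'
from h import *
S=cv2.imread('pics/scene0.png');D=cv2.imread('pics/side0.png')
def c(I,x,y,w,h,W=400,H=300):return cv2.resize(I[y:y+h,x:x+w],(W,H),interpolation=cv2.INTER_CUBIC)
o=np.vstack([np.hstack([c(S,150,155,80,60),c(S,260,220,80,60)]),np.hstack([c(D,360,220,120,150,400,300)*0+c(D,350,225,200,150),c(D,240,190,80,60+20)[:300]])])
cv2.imwrite('pics/crops0.png',o)
fs=dict(np.load('f_scene0.npz'));fd=dict(np.load('f_side0.npz'))
for n,a,b in(('ball',(206,205),(386,236)),('rodA',(276,312),(323,133)),('rodB',(237,257),(347,170)),('n1',(287,240),(283,238)),('n2',(313,262),(270,208))):
    print(n,tri([(fs,a),(fd,b)]))
E
```

```text
ball (array([ 0.60637883, -0.08721469,  0.10127167]), [np.float64(1.073153174394617), np.float64(1.0731531743944325)])
rodA (array([0.62308579, 0.28264392, 0.10228655]), [np.float64(1.5282865399760248), np.float64(1.5282865399759868)])
rodB (array([0.61948495, 0.12015089, 0.10001186]), [np.float64(0.9894361415172467), np.float64(0.9894361415172266)])
n1 (array([0.46183576, 0.03072076, 0.02694962]), [np.float64(0.4156731356035515), np.float64(0.41567313560366614)])
n2 (array([0.45634923, 0.12804356, 0.02847667]), [np.float64(2.24282502914629), np.float64(2.2428250291463514)])
```

View pics/crops0.png

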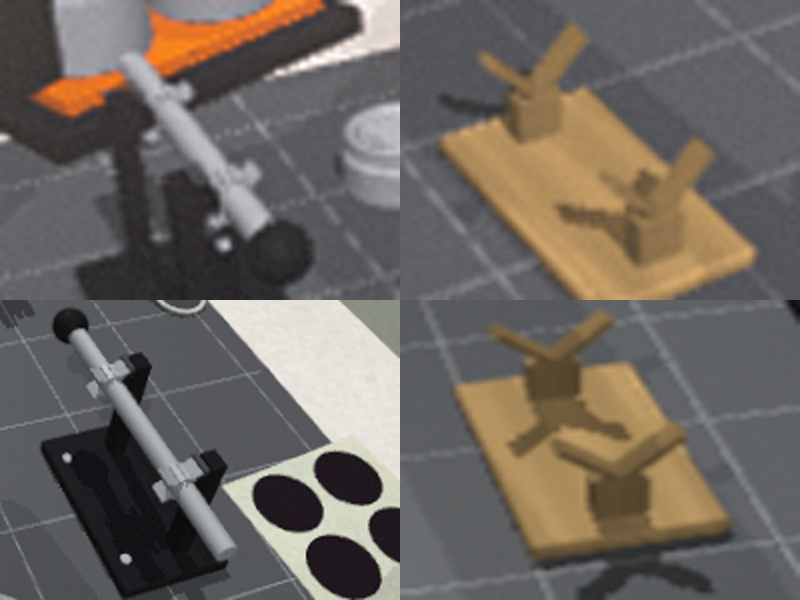

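Crop pixels, mapped back to the full pictures:
- **Ball:** (206,205) in scene and (385,237.5) in side.
- **Lever plain end:** (176,167.4) in scene and (464,351) in side.
- **Cradle base corners, side:** (251.4,213), (286.6,207), (306,250), (267,257).

The lever is in front of the posts, and the clip mouths face the robot.

```bash
python3 - <<'E'
from h import *
fs=dict(np.load('f_scene0.npz'));fd=dict(np.load('f_side0.npz'))
b,e1=tri([(fs,(206,205)),(fd,(385,237.5))]);p,e2=tri([(fs,(176,167.4)),(fd,(464,351))])
print('ball',b,e1,'plain',p,e2,'len',np.linalg.norm(b-p))
u=(b-p)/np.linalg.norm(b-p);o=p+u*.110;print('origin',o,b-u*.115,'yaw',np.degrees(np.arctan2(u[1],u[0])))
C=onz(fd,[(251.4,213.2),(286.6,207.3),(306,250),(267,257.2)],.01);print(C.round(4),C.mean(0),np.linalg.norm(C-np.roll(C,-1,0),axis=1))
C2=onz(fs,[(268.2,249),(297.4,238),(331,270)],.01);print(C2.round(4),np.linalg.norm(np.diff(C2,axis=0),axis=1),(C2[0]+C2[2])/2)
v1=onz(fd,[(283,235.3),(271,205.2)],.037);v2=onz(fs,[(287.4,237.6),(312,263)],.037);print('valleys side',v1,'scene',v2)
for a,c in(((287.4,237.6),(283,235.3)),((312,263),(271,205.2))): print('tri',tri([(fs,a),(fd,c)]))
s=manip.state();q=s['tool_rot'];print(Ro.from_quat(np.array(q)[[1,2,3,0]]).as_matrix().round(3))
E
```

```text
ball [ 0.60497877 -0.08893908  0.09982677] [np.float64(0.1793224066974766), np.float64(0.1793224066975554)] plain [ 0.60946553 -0.31381129  0.10073118] [np.float64(0.05364606311233845), np.float64(0.05364606311227025)] len 0.22491878032521398
origin [ 0.60727121 -0.20383407  0.10028886] [ 0.60727283 -0.20391527  0.10028919] yaw 91.14304113682192
[[0.4207 0.1423 0.01  ]
 [0.4986 0.1429 0.01  ]
 [0.5001 0.0048 0.01  ]
 [0.4235 0.0047 0.01  ]] [0.46073051 0.07368285 0.01      ] [0.07795784 0.13815711 0.07661998 0.13769926]
[[0.505  0.0195 0.01  ]
 [0.4258 0.0152 0.01  ]
 [0.4225 0.1508 0.01  ]] [0.07927988 0.13566039] [0.46376727 0.08514175 0.01      ]
valleys side [[0.46062719 0.0275779  0.037     ]
 [0.46009737 0.12456251 0.037     ]] scene [[0.46370075 0.03524122 0.037     ]
 [0.46332045 0.13898734 0.037     ]]
tri (array([0.46151316, 0.03118008, 0.03369333]), [np.float64(0.040451309880619), np.float64(0.040451309880707276)])
tri (array([0.46068245, 0.13277133, 0.0311755 ]), [np.float64(1.2286810989886492), np.float64(1.228681098988627)])
[[ 0.936  0.353 -0.   ]
 [ 0.353 -0.936  0.002]
 [ 0.    -0.002 -1.   ]]
```

```bash
python3 - <<'E'
from h import *
fs=dict(np.load('f_scene0.npz'))
print(onz(fs,[(150,185),(222,163),(181,188),(207,150)],.02).round(3), onz(fs,[(140,92),(165,92)],.2).round(3))
E
```

```text
[[ 0.672 -0.409  0.02 ]
 [ 0.436 -0.439  0.02 ]
 [ 0.598 -0.345  0.02 ]
 [ 0.442 -0.561  0.02 ]] [[ 0.597 -0.745  0.2  ]
 [ 0.524 -0.694  0.2  ]]
```

{"op": "servo_tool", "data": {"moves": [[[0, 0, -10, 0, 0, -10, 85], [0, 0, 0, 0, 0, -10, 85], [0, 0, 0, 0, 0, -10, 85], [0, 0, 0, 0, 0, -10, 85], [0, 0, 0, 0, 0, -10, 85], [0, 0, 0, 0, 0, -10, 85], [0, 0, 0, 0, 0, -10.4, 70], [0, 0, 0, 0, 0, 0, 70]]]}}

```text
time: 1.15
tool_pos: [0.2206, -0.5845, 0.2548]
tool_rot: [-0.0, 0.701, 0.713, 0.0]
contact_force: [-0.3, 0.6, 0.5]
gripper_width: 0.824
grasp_force: 0.0
```

{"op": "servo_tool", "data": {"moves": [[[47.5, 16.5, 0, 0, 0, 0, 70], [47.5, 16.5, 0, 0, 0, 0, 70], [47.5, 16.5, 0, 0, 0, 0, 70], [47.5, 16.5, 0, 0, 0, 0, 70], [47.5, 16.5, 0, 0, 0, 0, 70], [47.5, 16.5, 0, 0, 0, 0, 70], [47.5, 16.5, 0, 0, 0, 0, 70], [10, 50, 0, 0, 0, 0, 70], [10, 50, 0, 0, 0, 0, 70], [10, 50, 0, 0, 0, 0, 70], [10, 50, 0, 0, 0, 0, 70], [0, 0, 0, 0, 0, 0, 70]]]}}

```text
time: 2.65
tool_pos: [0.5311, -0.2053, 0.2541]
tool_rot: [-0.001, 0.7, 0.714, -0.0]
contact_force: [0.2, 0.5, 0.1]
gripper_width: 0.819
grasp_force: 0.0
```

```bash
python3 - <<'E'
from h import *
f=grab('wrist','wrist1');s=manip.state();print(s['tool_pos'],f['eye'])
p=lambda P:cv2.projectPoints(np.array([P],float),cv2.Rodrigues(RM(f).T)[0],-RM(f).T@np.array(f['eye']),np.array(f['mtx']),np.array(f['dist_coeffs']))[0].ravel().round(1)
for n,P in(('ball',(.605,-.0889,.0998)),('plain',(.6095,-.3138,.1007)),('o',(.6073,-.2038,.1003))):print(n,p(P))
E
```

```text
[ 0.52974918 -0.20578122  0.25438647] [ 0.52889342 -0.13201497  0.38381742]
ball [376.1  64.2]
plain [357.9 304.2]
o [365.8 199.8]
```

View pics/wrist1.png

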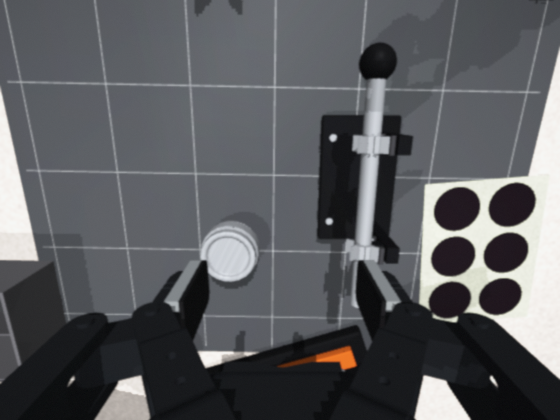

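The wrist view agrees with the estimate: ball seen at (378,62) against (376,64) predicted, plain end about (355,300). The clips are at (371,145) and (363,250), with the posts on the +x side. Next I move above the bar, descend and close.

{"op": "servo_tool", "data": {"moves": [[[0, 39, 0, 0, 0, 0, 48], [0, 39, 0, 0, 0, 0, 48], [0, 0, 0, 0, 0, 0, 48], [0, 0, 40, 0, 0, 0, 48], [0, 0, 40, 0, 0, 0, 48], [0, 0, 40, 0, 0, 0, 48], [0, 0, 25, 0, 0, 0, 48], [0, 0, 13, 0, 0, 0, 48], [0, 0, 0, 0, 0, 0, 48]]]}}

```text
time: 3.82
tool_pos: [0.606, -0.2051, 0.097]
tool_rot: [-0.001, 0.701, 0.713, -0.0]
contact_force: [-0.1, 1.2, 0.7]
gripper_width: 0.563
grasp_force: 0.0
```

```bash
python3 - <<'E'
from h import *
f=grab('wrist','wrist2');s=manip.state();print(s['tool_pos'],s['contact_force'])
E
```

```text
[ 0.60696813 -0.20538419  0.0982851 ] [ 0.30811563 -0.35940766  0.38694657]
```

View pics/wrist2.png

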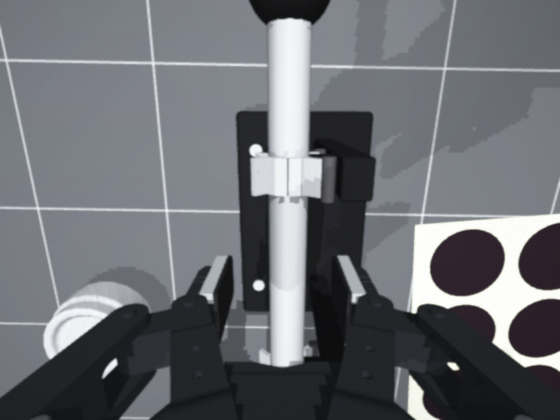

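The bar (x≈288) lies between the pads at (220) and (350), between both clips, roughly centred. I'll close the fingers.

{"op": "servo_tool", "data": {"moves": [[[0, 0, 1, 0, 0, 0, 5], [0, 0, 0, 0, 0, 0, 5], [0, 0, 0, 0, 0, 0, 5], [0, 0, 0, 0, 0, 0, 5], [0, 0, 0, 0, 0, 0, 5], [0, 0, 0, 0, 0, 0, 5]]]}}

```text
time: 4.62
tool_pos: [0.6077, -0.2053, 0.0972]
tool_rot: [0.001, 0.7, 0.714, 0.0]
contact_force: [-0.6, -1.1, 5.8]
gripper_width: 0.163
grasp_force: 58.6
```

{"op": "servo_tool", "data": {"moves": [[[0, -6, 0, 0, 0, 0, 5], [0, -6, 0, 0, 0, 0, 5], [0, -8, 0, 0, 0, 0, 5], [0, -10, 0, 0, 0, 0, 5], [0, -15, 0, 0, 0, 0, 5], [0, -15, 0, 0, 0, 0, 5], [0, -15, 0, 0, 0, 0, 5], [0, 0, 0, 0, 0, 0, 5], [0, 0, 0, 0, 0, 0, 5]]]}}

```text
time: 5.75
tool_pos: [0.5323, -0.2065, 0.0966]
tool_rot: [0.0, 0.701, 0.714, 0.0]
contact_force: [-0.1, -0.1, -0.4]
gripper_width: 0.165
grasp_force: 58.6
```

```bash
python3 - <<'E'
from h import *
f=grab('wrist','wrist3');s=manip.state();print(s['tool_pos'],s['contact_force'],s['ft_torque'])
E
```

```text
[ 0.53251627 -0.20653071  0.0966496 ] [-0.20565302  0.00686386 -1.58846422] [-0.00141006 -0.02699889 -0.00994019]
```

View pics/wrist3.png

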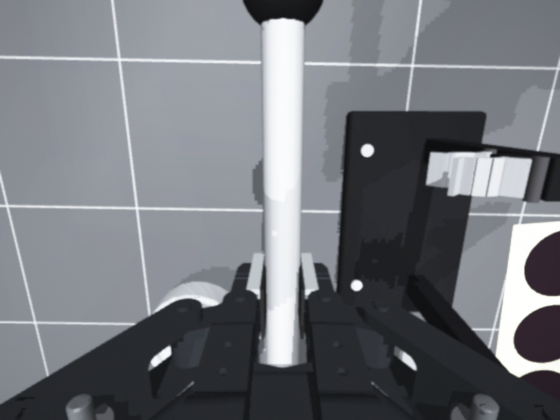

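The lever is out of both clips (stand and clip now well to the right at 490,172) and still square in the pads. I'll lift it and carry it over the cradle.

{"op": "servo_tool", "data": {"moves": [[[0, 0, -40, 0, 0, 0, 5], [0, 0, -40, 0, 0, 0, 5], [0, 0, -20, 0, 0, 0, 5], [36, -8, 0, 0, 0, 0, 5], [36, -8, 0, 0, 0, 0, 5], [36, -8, 0, 0, 0, 0, 5], [36, -8, 0, 0, 0, 0, 5], [36, -8, 0, 0, 0, 0, 5], [36, -8, 0, 0, 0, 0, 5], [36, -8, 0, 0, 0, 0, 5], [35, -9, 0, 0, 0, 0, 5], [0, 0, 0, 0, 0, 0, 5]]]}}

```text
time: 7.3
tool_pos: [0.4609, 0.0811, 0.1955]
tool_rot: [-0.001, 0.699, 0.715, -0.0]
contact_force: [0.0, -0.0, -1.2]
gripper_width: 0.164
grasp_force: 58.7
```

```bash
python3 - <<'E'
from h import *
f=grab('wrist','wrist4');g=grab('scene','scene4');d=grab('side','side4');s=manip.state();print(s['tool_pos'],s['tool_rot'],s['contact_force'])
I=np.hstack([cv2.resize(np.array(f['image']),(400,300)),cv2.resize(np.array(g['image'])[170:320,200:400],(400,300))])
J=cv2.resize(np.array(d['image'])[130:280,200:400],(400,300))
cv2.imwrite('pics/c4.png',np.vstack([I,np.hstack([J,J*0])]))
E
```

```text
[0.46177527 0.07900747 0.19589615] [-9.53336722e-05  7.00502670e-01  7.13649677e-01 -3.72457459e-04] [ 0.10304674  0.27489658 -1.14398207]
```

View pics/c4.png

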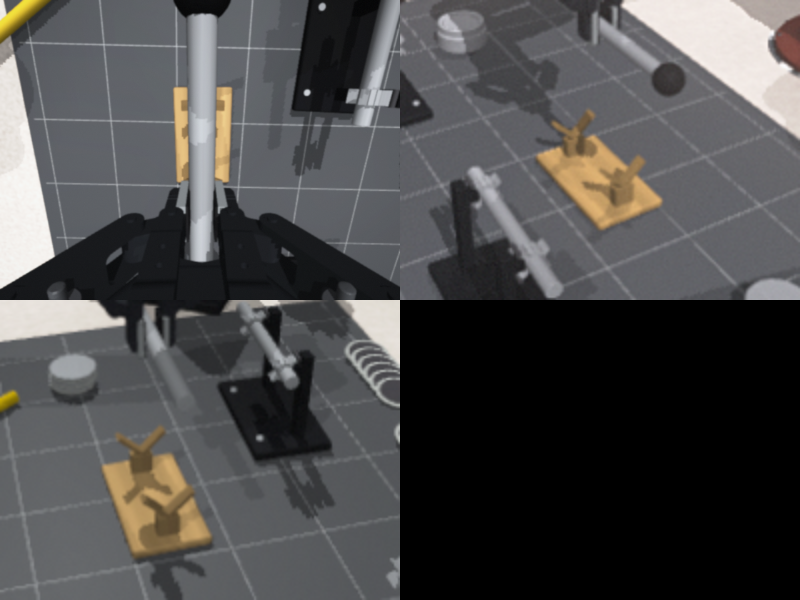

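The wrist view shows the cradle right under the bar (base corners ×1.4: 245,123; 323,122; 322,252), and the plain rod is untouched. I'll check the cradle's position from this view.

```bash
python3 - <<'E'
from h import *
f=dict(np.load('f_wrist4.npz'))
I=cv2.cvtColor(f['image'],cv2.COLOR_BGR2HSV)
m=cv2.inRange(I,(8,60,60),(20,255,255));m[:, :200]=0;m[:,360:]=0
n,l,st,c=cv2.connectedComponentsWithStats(m);print(st[1:][st[1:,4]>100])
C=onz(f,[(245,123),(323,122),(322,252),(252,254)],.01);print(C.round(4))
ys=range(125,175,10)
for y in ys:
    x=np.where(m[y])[0]; print(y,onz(f,[(x.min(),y),(x.max()+1,y)],.01)[:,:2].mean(0).round(4), np.where(m[y])[0][[0,-1]])
E
```

```text
[[ 242  122   22  134 2486]
 [ 301  122   25  134 2828]]
[[0.4227 0.1479 0.01  ]
 [0.4974 0.1506 0.01  ]
 [0.5045 0.0155 0.01  ]
 [0.4288 0.0114 0.01  ]]
125 [0.4597 0.1469] [242 324]
135 [0.4604 0.1376] [243 324]
145 [0.4606 0.1281] [243 324]
155 [0.4609 0.1184] [243 324]
165 [0.4611 0.1085] [244 323]
```

Two independent views put the cradle centre at about (0.462, 0.081), with its line within 1° of the bar. Lowering.

{"op": "servo_tool", "data": {"moves": [[[0, 0, 40, 0, 0, 0, 5], [0, 0, 40, 0, 0, 0, 5], [0, 0, 30, 0, 0, 0, 5], [0, 0, 20, 0, 0, 0, 5], [0, 0, 10, 0, 0, 0, 5], [0, 0, 5, 0, 0, 0, 5], [0, 0, 2, 0, 0, 0, 5], [0, 0, 0, 0, 0, 0, 5]]]}}

```text
time: 8.45
tool_pos: [0.4623, 0.0793, 0.05]
tool_rot: [0.0, 0.7, 0.714, 0.0]
contact_force: [-0.8, 0.9, -1.5]
gripper_width: 0.162
grasp_force: 58.8
```

{"op": "servo_tool", "data": {"moves": [[[0, 0, 1, 0, 0, 0, 5], [0, 0, 1, 0, 0, 0, 5], [0, 0, 0, 0, 0, 0, 5]]]}}

```text
time: 8.82
tool_pos: [0.4617, 0.0794, 0.0473]
tool_rot: [0.0, 0.7, 0.714, 0.0]
contact_force: [0.8, -0.4, -1.6]
gripper_width: 0.159
grasp_force: 58.8
```

{"op": "servo_tool", "data": {"moves": [[[0, 0, 1, 0, 0, 0, 5], [0, 0, 1, 0, 0, 0, 5], [0, 0, 0, 0, 0, 0, 5]]]}}

```text
time: 9.2
tool_pos: [0.4623, 0.0794, 0.0462]
tool_rot: [0.0, 0.7, 0.714, 0.0]
contact_force: [-1.9, -0.1, 4.1]
gripper_width: 0.16
grasp_force: 59.5
```

Contact with the notches at about the expected height. I'll open and look.

{"op": "servo_tool", "data": {"moves": [[[0, 0, 0, 0, 0, 0, 25], [0, 0, 0, 0, 0, 0, 35], [0, 0, 0, 0, 0, 0, 50], [0, 0, 0, 0, 0, 0, 50], [0, 0, 0, 0, 0, 0, 50], [0, 0, -20, 0, 0, 0, 50], [0, 0, -40, 0, 0, 0, 50], [0, 0, -50, 0, 0, 0, 50], [0, 0, -50, 0, 0, 0, 50], [0, 0, 0, 0, 0, 0, 50]]]}}

```text
time: 10.45
tool_pos: [0.4647, 0.0794, 0.211]
tool_rot: [0.004, 0.7, 0.714, 0.004]
contact_force: [0.2, -0.8, 0.0]
gripper_width: 0.583
grasp_force: 0.0
```

```bash
python3 - <<'E'
from h import *
f=grab('wrist','wrist5');g=grab('scene','scene5');d=grab('side','side5');s=manip.state();print(s['time'],s['tool_pos'],s['contact_force'])
I=np.hstack([cv2.resize(np.array(f['image']),(400,300)),cv2.resize(np.array(g['image'])[170:320,200:400],(400,300))])
J=cv2.resize(np.array(d['image'])[130:280,200:400],(400,300))
cv2.imwrite('pics/c5.png',np.vstack([I,np.hstack([J,J*0])]))
E
```

```text
10.6 [0.46116439 0.07936494 0.20422685] [-0.37871483  0.66765147  0.0343128 ]
```

View pics/c5.png

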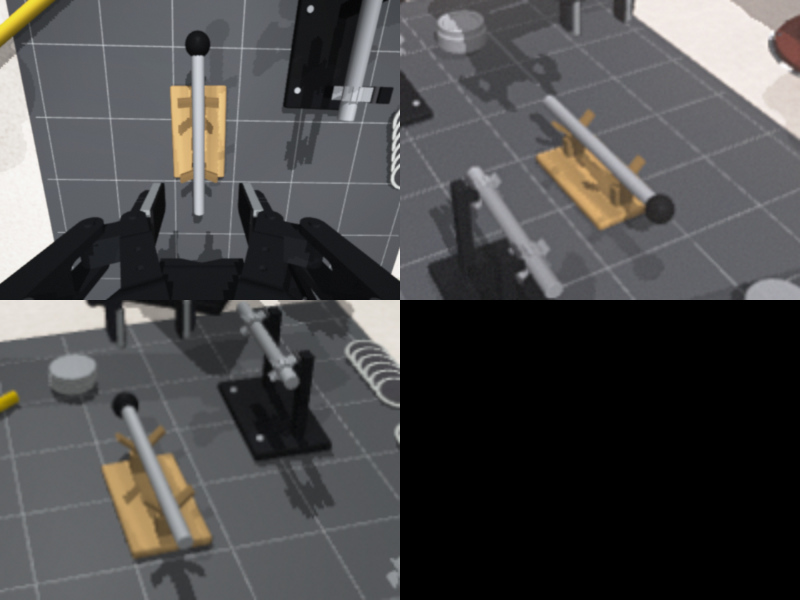

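All three views show the lever lying in both notches: ball at scene (330,274) and side (262,182), plain end at scene (275,221) and side (292,250). The plain rod is unmoved. I'll check with a triangulation, then hand in.

```bash
python3 - <<'E'
from h import *
g=dict(np.load('f_scene5.npz'));d=dict(np.load('f_side5.npz'))
b,e=tri([(g,(330,274)),(d,(262.5,182.5))]);p,e2=tri([(g,(275,221)),(d,(292.5,250))])
u=(b-p)/np.linalg.norm(b-p);o=p+.11*u;print(b,p,e,e2,'o',o,'rel',o-[.462,.081,0])
if abs(o[0]-.462)<.008 and abs(o[1]-.081)<.02 and abs(o[2]-.048)<.006: print(manip.job_done())
E
```

```text
[0.45781519 0.19598976 0.04729159] [ 0.46382935 -0.02527005  0.04695517] [np.float64(0.1590595823986688), np.float64(0.1590595823986217)] [np.float64(0.5970149619607532), np.float64(0.5970149619607276)] o [0.4608405  0.08468921 0.04712236] rel [-0.0011595   0.00368921  0.04712236]
the job is handed in; nothing more can be done
None
```

The lever was snapped forward out of its clips and lies in both cradle notches, about 1 mm off across, 4 mm off along and 47 mm up by my measurement; the plain bar is still clipped and the job is handed in, though no verdict came back.

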